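# Lock a bayonet filter cartridge into a hydraulic power unit

## Task

Fit the filter cartridge from the sloping cradle into the round mouth of the power unit: lift the dust cover off the mouth and set it down on the bench, stand the cartridge upright on the bench and let go of it, then take it again by its crossbar, lower it into the mouth with its lugs in the two slots, press it down against the spring, turn it clockwise (seen from above) as far as it goes and let it rise into its notches so that it stays locked. Leave the hammer, screwdriver and spray can where they are.

Things in the scene. Friction and masses are not known exactly. Their poses are not given: they have to be found in the camera images.
- cartridge: Filter cartridge, 110 mm long, 0.3 to 0.42 kg: steel cylinder 48 mm in diameter, 80 mm long, with a flat foot (edge chamfered 4 mm), two side lugs and a black crossbar on its head. Origin at the foot's centre; z runs from foot to head, lugs and crossbar lie along x. Half a turn about z changes nothing. Stands steadily on its foot; rights itself if let go leaning under 15 degrees.
- barrel (a point): Point on the cartridge's axis 27 mm from the foot: where to grip across the cylinder (48 mm) while it lies in the cradle, fingers on its two sides. At the start it lies foot low, head raised 25 degrees above level and pointing away from the robot (within 30 degrees), crossbar level.
- lugs (a point): Point on the cartridge's axis midway between its two lugs. The lugs span 50 to 59 mm from the foot, are 10 mm wide and reach 36 mm from the axis along +x and -x of the cartridge.
- crossbar (a point): Centre of the cartridge's crossbar, 95 mm from the foot. The bar is 60 mm long (cartridge x), 14 mm thick (y) and spans 80 to 110 mm from the foot; it juts straight from the cylinder's flat head.
- cradle: Fixed dark steel cradle on one side of the bench, left or right (the unit is on the other): base plate 110 x 100 x 6 mm with a narrow trough, 46 mm wide and 46 mm long, rising at 25 degrees along its +x, that carries the cylinder's underside. Origin under the plate's centre, z up. The foot's centre lies at x -35, z 55 mm in this frame, against an end stop.
- unit: Fixed hydraulic power unit: green tank 160 (x) by 220 (y) mm, 80 mm high; amid its top an aluminium collar 94 mm in diameter rising to 110 mm; a dark pump motor 85 mm high along the +x side, reaching 165 mm from the origin. Origin on the bench under the collar's axis, z up. Two slots for the lugs; from them the lugs turn 60 degrees clockwise under a lip to two notches and a stop.
- mouth (a point): Centre of the mouth (bore 54 mm) at the collar's top, 110 mm above the bench. Cartridge foot heights above the bench: about 57 mm just set in on the sprung seat; under 38 mm the lugs pass below the lip; 34 mm seat at its bottom stop; 44 mm locked, the spring holding the lugs up in the notches, crossbar along the unit's y.
- slot (a point): Middle of one lug slot at the collar's top, 34 mm from the axis, 150 degrees from the unit's x (counter-clockwise from above). The other lies opposite. Slots are 16 mm wide, reach 41 mm from the axis, and are open to the top.
- notch (a point): Point on the collar's top above one closed notch, 34 mm from the axis on the unit's +y. The other notch lies opposite. The notches are 6 mm deep seen from the lip's underside and not visible from above; the stop allows some 5 degrees past them.
- seat (a joint): Sprung seat in the bore that carries the cartridge's foot: 0 when free, grows as it is pressed down, to 0.024 m. The spring gives 3 N when free, 10 N with the cartridge locked and 15 N at the bottom.
- cover: Grey plastic dust cover on the mouth, hiding the slots, 80 g: disc 92 mm in diameter, 6 mm thick; under it a plug 46 mm in diameter, 8 mm deep; on top a round knob 28 mm in diameter, spanning 14 to 48 mm above the origin. Origin at the centre of the plug's underside, z up.
- hammer: Hammer lying on the bench beyond the work; origin at the underside. Bystander.
- screwdriver: Screwdriver lying on the bench to the right; bystander.
- spray_can: White spray can 66 mm in diameter, 180 mm tall, standing on the bench to the left; origin under its base. Bystander.
Things that resemble listed ones, but are neither listed nor needed, are in the scene too. Leave any brown or red look-alike of the cover alone.

How it is judged:
On the way:
1. the cartridge stands upright on the bench, let go (height (world z) of cartridge below 0.006 m and angle between cartridge's own z axis and vertical below 0.1 rad and contact force between cartridge and the fingers below 0.2 N), for 0.2 s.
At the end, for the whole second after the job is handed in: The cartridge is locked and at rest in the mouth: foot 41 to 47.5 mm above the bench (home is 44), within 7 mm of the mouth's axis, upright within 0.12 rad, crossbar within 0.21 rad of the unit's y axis; the dust cover lies at rest on the bench (origin lower than 50 mm, not touching the unit) (z of cartridge in the frame of unit between 0.041 and 0.0475 m and horizontal distance between cartridge and mouth below 0.007 m and angle between the x axis of cartridge and the y axis of unit, either way round below 0.21 rad and angle between cartridge's own z axis and vertical below 0.12 rad and linear speed of each of cartridge, cover below 0.02 m/s and height (world z) of cover below 0.05 m and contact force between cover and unit below 0.1 N).
It fails at once if the hammer is moved more than 30 mm (distance of hammer from where it was at the start of the episode above 0.03 m).
It fails at once if the screwdriver is moved more than 30 mm (distance of screwdriver from where it was at the start of the episode above 0.03 m).
It fails at once if the spray can is moved more than 30 mm (distance of spray_can from where it was at the start of the episode above 0.03 m).
It also fails if it takes over 66 s, if anything falls off the work surface, if the arm or the gripper's body presses on something with over 40 N, if the wrist force passes 120 N, or if a joint passes its speed limit or range.

## Robot

A 6-joint arm with a two-finger parallel gripper is mounted at the origin on the work surface. World frame = base frame: x ahead of the robot, y to its left, z up, the work surface at z = 0. Lengths are in m, angles in rad, forces in N, time in s.
With the tool pointing down it reaches from about 0.35 to 0.725 m from the base axis. Payload 6 kg.
Tool frame: the origin (TCP) lies at the centre of the arm's flange, where the gripper is bolted on; the fingertips stand 173 mm ahead of it and the grasp point (between the pads) lies 155 mm ahead of it; z points along the fingers, y is the line along which they close (so a half turn about z gives the same grasp; the last joint's range is limited). The gripper opens to 85 mm and grips with 20 to 120 N. Pads are 22 mm wide; open, the fingers measure 114 mm over their backs; the gripper's body (76 mm by 85 mm) begins 54 mm behind the grasp point. The pads swing forward as they close: fully open they stand 13 mm farther back than shut.
Start: joints at [1.554, 0.04, 0.085, 0, -1.615, -0.334], TCP at [0.206, 0.563, 0.405] pointing down, gripper open.
Joint ranges: [-2.56, 2.56], [-1.29, 2.01], [-1.08, 1.49], [-3.29, 1.98], [-2.81, -0.18], [-2.99, 2.99]. Speed limits (rad/s): [2.57, 2.57, 3.01, 3.14, 3.14, 3.14].

## Interface

Orientations are given as a rotation vector (axis times angle).
In Python, from cell import telemetry, imaging, ctrl, search_frame, masks_of gives the robot as it stands.
- The arm moves only by the shell command python3 -m crank 'ROWS'. ROWS is JSON, a list of rows, each a list of 7 numbers: the turn, a rotation vector about the tool's x, y, z in degrees, then the shift along the tool's x, y, z in mm, then the closure in counts, from 0 (fully open) to 255 (shut). In form: [[ax, ay, az, dx, dy, dz, jaw], ...]. A call has 1 to 20 rows; each row is the pose to reach, as a shift and turn from the pose commanded when the call began, along the tool's axes at that moment; what a row does not reach only later rows make up. A row lasts 1/12 s, in which the tool goes at most 41.7 mm and 7.16 degrees, less where a joint would pass 70% of its speed; a pose out of reach is approached as far as the arm can. A call with a gripper value outside its range is refused whole. The fingers move at their own pace and stop on an object; the grip force is fixed at half the most. Time passes only in rows, so rows that repeat a pose let the fingers close. It gives the time, the measured TCP pose, the force, the opening and the grip force at its end, in the units of the state.
- telemetry.get_state(): the state, without advancing time (a new reading comes with each control period).
- imaging.get_image(name): name is "scene" or "side" or "wrist"; returns a dict with "image" (400x640x3 uint8, red, green, blue), "range_z" (400x640 float32, m along the optical axis (not along the pixel's ray), 0 where there is no reading), "fx", "fy", "cx", "cy" (pixels), "rvec" (rotation vector, rad) and "tvec" (3), from world to camera coordinates, as OpenCV has them; the wrist camera has in their place "T_tool_cam" (4x4, takes a point from camera to tool coordinates, whose origin is the TCP and whose axes are the flange's). Camera axes: x right, y down, z forward; pixel columns grow to the right and rows downward; lengths in m; the calibration is good to about 2 mm. A picture is of the moment at which its call begins: read the wrist's pose just before it.
- ctrl.hand_in(): hands the job in; it is judged then, once.
Trained networks look in a picture, given as the dict that the camera call returned (one of the last four; its "shot" number tells which), for a name from the list of things; names that differ only in an ending like _2 or _b are one class to them, and where a whole thing is asked for, a point or a joint stands for the part that bears it (a point fixed in the world has none). Each returns a list of dicts, best first, with "conf" (0 to 1); they miss things now and then, are a little off and sometimes report something else, mostly with a low value. They report only what shows in the picture. A call takes as long as a camera call. They do not tell look-alikes from the thing itself.
- search_frame(picture, label): "rect" ([left, top, width, height] in pixels, round what is visible of it).
- masks_of(picture, label): "pixels" (400x640 bool, what is visible of it) and "rect" ([left, top, width, height] in pixels, round what is visible of it).
The state is a dict: "t": time; "joint_positions": joint angles; "joint_vel": joint speeds; "tau": joint torques, N m; "tool_pos": TCP position; "ee_rot": TCP orientation; "contact_force": force on the tool from outside, world axes, zero at the start; "ft_torque": the same for the moment, N m; "gripper_width": finger opening in m; "grip_force": force on a finger pad.
Only numpy, scipy, OpenCV 4.12 (cv2) and the standard library are available. Lean on these libraries where they do the work, as an engineer would, in place of code of your own. Each camera call takes 0.05 s, during which the arm holds its last target. There are 200 camera calls.

## Working session

There is one attempt and no reset: what is moved stays moved. The work goes in short steps, Python scripts to look and compute and a shell command to move; the robot and the scene stay as the last step left them, time stands still between calls to the robot, and variables do not carry over. Pictures are saved under pics/ and viewed, at most 10 in all, crops included, and the job is handed in when it is done.

```bash
mkdir -p pics; ls
cat > h.py <<'E'
import numpy as np, cv2
from scipy.spatial.transform import Rotation as R
from cell import telemetry, imaging, ctrl, search_frame, masks_of
np.set_printoptions(precision=4,suppress=True)
def pose():
    s=telemetry.get_state(); T=np.eye(4)
    T[:3,:3]=R.from_rotvec(s['ee_rot']).as_matrix(); T[:3,3]=s['tool_pos']; return T
def shot(name):
    Tt=pose(); p=imaging.get_image(name)
    if name=='wrist': W=Tt@np.array(p['T_tool_cam'])
    else:
        E=np.eye(4); E[:3,:3]=cv2.Rodrigues(np.array(p['rvec'],float))[0]; E[:3,3]=np.ravel(p['tvec']); W=np.linalg.inv(E)
    p['W']=W; return p
def cloud(p):
    z=p['range_z']; v,u=np.mgrid[:400,:640]
    c=np.stack([(u-p['cx'])/p['fx']*z,(v-p['cy'])/p['fy']*z,z],-1)
    w=c@p['W'][:3,:3].T+p['W'][:3,3]; w[z<=0]=np.nan; return w
def proj(p,X):
    c=np.linalg.inv(p['W'])@np.append(X,1); return np.array([c[0]/c[2]*p['fx']+p['cx'],c[1]/c[2]*p['fy']+p['cy']])
def save(p,n,crop=None):
    im=p['image'][:,:,::-1]
    if crop: l,t,w,h,k=crop; im=cv2.resize(im[t:t+h,l:l+w],None,fx=k,fy=k,interpolation=cv2.INTER_CUBIC)
    cv2.imwrite('pics/'+n+'.png',im)
def goal(pos,Rm):
    """row numbers (deg turn, mm shift in tool axes) from current pose to tool target"""
    T=pose(); r=R.from_matrix(T[:3,:3].T@Rm).as_rotvec(degrees=True); d=T[:3,:3].T@(np.array(pos)-T[:3,3])*1000
    return np.round(np.r_[r,d],1)
E
python3 - <<'E'
from h import *
print(telemetry.get_state())
for n in ['scene','side']:
    p=shot(n); save(p,n+'0'); w=cloud(p); np.save(n+'_w.npy',w)
    for l in ['cartridge','cradle','unit','cover','hammer','screwdriver','spray_can']:
        for d in masks_of(p,l):
            m=d['pixels']; q=w[m]; print(n,l,round(d['conf'],2),np.round(d['rect']),np.nanmedian(q,0),np.nanpercentile(q[:,2],[2,98]))
E
```

```text
pics
{'t': 0.0, 'joint_positions': array([ 1.5537,  0.0409,  0.0838, -0.0005, -1.6155, -0.3337]), 'joint_vel': array([-0.0021, -0.0006,  0.0011,  0.0005, -0.0002,  0.0021]), 'tau': array([  0.    , -36.8208,  34.7414,   6.9322,  -0.0055,   0.    ]), 'tool_pos': array([0.2061, 0.5635, 0.4037]), 'ee_rot': array([ 3.0916, -0.5479, -0.0003]), 'contact_force': array([-1.2706,  0.5818,  0.4355]), 'ft_torque': array([ 0.026 ,  0.0398, -0.0069]), 'grip_force': 0.0, 'gripper_width': 0.08546477776592627}
scene cartridge 0.75 [239. 200.  23.  30.] [ 0.5149 -0.254   0.0978] [0.066  0.1103]
scene cradle 0.98 [230. 199.  38.  39.] [ 0.5134 -0.2753  0.0056] [-0.0024  0.095 ]
scene unit 0.85 [342. 156.  87.  80.] [0.6286 0.2034 0.0779] [0.0016 0.1037]
scene unit 0.65 [297. 219.  74.  46.] [0.7019 0.0164 0.0225] [-0.0005  0.0305]
scene cover 0.85 [326. 145.  24.  20.] [0.3646 0.1453 0.014 ] [-0.0024  0.0494]
scene cover 0.82 [422. 172.  20.  19.] [0.5945 0.4207 0.0141] [0.0064 0.0499]
scene cover 0.71 [361. 135.  25.  21.] [0.3758 0.285  0.0144] [0.0032 0.0508]
scene cover 0.7 [369. 173.  25.  17.] [
[... 536 characters left out ...]
cartridge 0.55 [302. 274.  38.  26.] [ 0.502  -0.2611  0.0949] [0.0635 0.1076]
side cradle 0.84 [291. 289.  47.  35.] [ 0.4741 -0.2759  0.0056] [0.0009 0.0468]
side unit 0.9 [290. 137.  88.  72.] [0.5965 0.1763 0.0773] [0.0044 0.103 ]
side cover 0.98 [313. 145.  28.  22.] [0.5691 0.2033 0.1156] [0.1087 0.1513]
side cover 0.83 [253. 157.  24.  22.] [0.3647 0.2807 0.0138] [0.0076 0.0486]
side cover 0.78 [252. 185.  27.  22.] [0.3539 0.1391 0.0138] [0.0082 0.0481]
side cover 0.6 [311. 128.  25.  15.] [0.5798 0.4227 0.0144] [0.0088 0.0534]
side hammer 0.86 [349. 196.  33.  66.] [0.6921 0.0049 0.0224] [0.0062 0.028 ]
side spray_can 0.75 [273.  84.  17.  42.] [0.43   0.5002 0.1136] [0.0107 0.1813]
```

View pics/scene0.png

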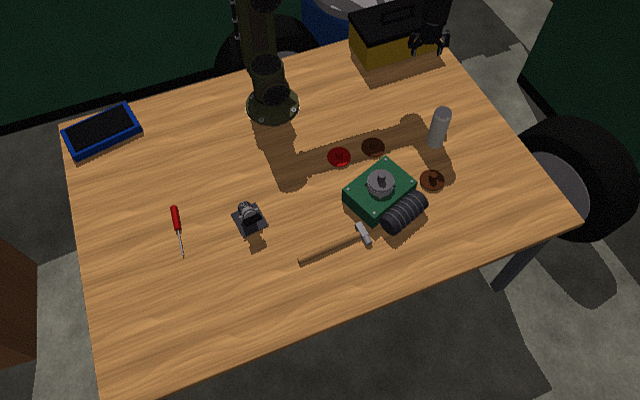

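View pics/side0.png

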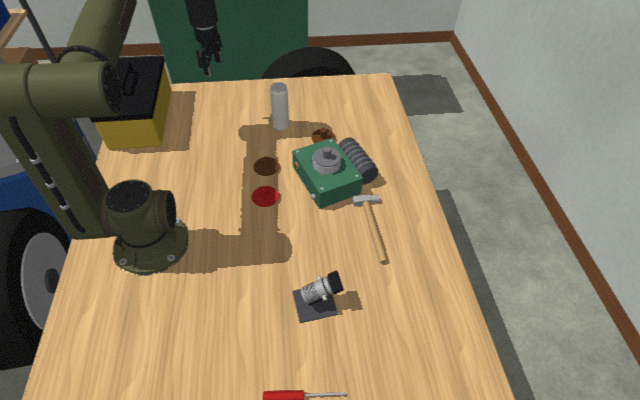

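The grey cover sits on the collar at scene (381,181). The look-alikes are red at (339,157), brown at (373,147) and brown at (432,181). The cartridge lies in the cradle at (250,213). I choose the grey one on the mouth, and will go above it and check from the wrist.

Run:
```python
from h import *
for n in ['scene','side']:
    w=np.load(n+'_w.npy'); m=(w[...,2]>.143)&(w[...,2]<.156)&(abs(w[...,0]-.575)<.05)&(abs(w[...,1]-.205)<.05)
    print(n,m.sum(),np.nanmean(w[m],0))
    m=(abs(w[...,2]-.08)<.005)&(abs(w[...,0]-.58)<.16)&(abs(w[...,1]-.205)<.16)
    print(cv2.minAreaRect(w[m][:,:2].astype(np.float32)))
p=shot('wrist'); print(p['T_tool_cam'],p['fx'])
T=pose(); print(T)
print(goal([.55,.205,.45],T[:3,:3]))
```

```text
scene 44 [0.5752 0.2119 0.1488]
((0.609705924987793, 0.22524547576904297), (0.23713204264640808, 0.22425392270088196), 19.53656005859375)
side 45 [0.5712 0.2104 0.149 ]
((0.6042593121528625, 0.22398406267166138), (0.23263110220432281, 0.22568872570991516), 19.750171661376953)
[[ 0.0006 -0.9548 -0.2974  0.0765]
 [ 1.      0.0003  0.001  -0.001 ]
 [-0.0008 -0.2974  0.9548  0.0306]
 [ 0.      0.      0.      1.    ]] 321.66888836944935
[[ 0.9391 -0.3436 -0.      0.2061]
 [-0.3436 -0.9391 -0.0001  0.5635]
 [-0.      0.0001 -1.      0.4047]
 [ 0.      0.      0.      1.    ]]
[  0.    0.    0.  446.1 218.5 -45.3]
```

```bash
python3 -m crank '[[0,0,0,40,18,-40,0],[0,0,0,80,36,-45,0],[0,0,0,120,54,-45,0],[0,0,0,155,70,-45,0],[0,0,0,190,85,-45,0],[0,0,0,225,100,-45,0],[0,0,0,260,115,-45,0],[0,0,0,295,130,-45,0],[0,0,0,330,146,-45,0],[0,0,0,365,161,-45,0],[0,0,0,400,176,-45,0],[0,0,0,435,191,-45,0],[0,0,0,466,204,-45,0],[0,0,0,466,204,-45,0],[0,0,0,466,204,-45,0]]'
python3 - <<'E'
from h import *
T=pose(); print(T); p=shot('wrist'); save(p,'w1'); w=cloud(p)
for d in masks_of(p,'cover'):
    print(d['conf'],d['rect'],np.nanmedian(w[d['pixels']],0))
def rect(zl,tol=.006):
    m=(abs(w[...,2]-zl)<tol); return w[m]
q=rect(.149,.005); q=q[np.hypot(q[:,0]-.573,q[:,1]-.211)<.06]; print('knob',len(q),cv2.minEnclosingCircle(q[:,:2].astype(np.float32)))
q=rect(.116,.004); q=q[np.hypot(q[:,0]-.573,q[:,1]-.211)<.08]; print('disc',cv2.minEnclosingCircle(q[:,:2].astype(np.float32)),q[:,2].mean())
q=rect(.08,.004); q=q[np.hypot(q[:,0]-.573,q[:,1]-.211)<.2]; print('tank',cv2.minAreaRect(q[:,:2].astype(np.float32)))
E
```

```text
t: 2.1
tool_pos: [0.5748, 0.2104, 0.449]
ee_rot: [3.092, -0.553, -0.001]
contact_force: [-0.5, 0.4, -0.8]
gripper_width: 0.0853
grip_force: 0.0
[[ 0.938  -0.3467 -0.001   0.5748]
 [-0.3467 -0.938  -0.0008  0.2104]
 [-0.0006  0.0011 -1.      0.449 ]
 [ 0.      0.      0.      1.    ]]
0.9 [288.6, 281.9, 59.1, 51.6] [0.3764 0.2854 0.0143]
0.77 [270.0, 132.8, 98.0, 90.3] [0.5794 0.2116 0.1162]
0.71 [125.1, 173.2, 71.4, 62.6] [0.594  0.4204 0.0141]
knob 770 ((0.5748856663703918, 0.21329271793365479), 0.014104188419878483)
disc ((0.5746661424636841, 0.2134508192539215), 0.046043310314416885) 0.1160945489489866
tank ((0.60785973072052, 0.22583410143852234), (0.23210518062114716, 0.22088582813739777), 19.739103317260742)
```

View pics/w1.png

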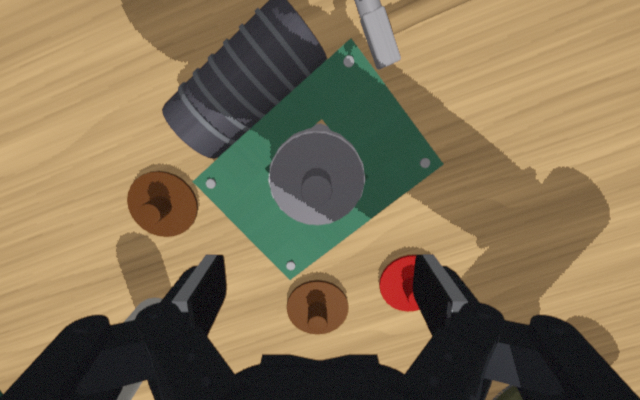

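```bash
cat >> h.py <<'E'
def log():
    s=telemetry.get_state(); open('log.txt','a').write(' '.join('%.5f'%v for v in np.r_[s['joint_positions'],s['tool_pos'],s['ee_rot']])+'\n'); return np.array(s['joint_positions'])
E
python3 -c "from h import *; print(log())"
python3 -m crank '[[0,0,0,-1,-2.5,35,0],[0,0,0,-1,-2.5,70,0],[0,0,0,-1,-2.5,105,0],[0,0,0,-1,-2.5,130,0],[0,0,0,-1,-2.5,145,0],[0,0,0,-1,-2.5,154,0],[0,0,0,-1,-2.5,154,0],[0,0,0,-1,-2.5,154,255],[0,0,0,-1,-2.5,154,255],[0,0,0,-1,-2.5,154,255],[0,0,0,-1,-2.5,154,255],[0,0,0,-1,-2.5,154,255],[0,0,0,-1,-2.5,154,255],[0,0,0,-1,-2.5,154,255]]'
python3 -c "from h import *; print(log())"
```

```text
[ 0.6812  0.0805  0.2088 -0.0001 -1.6992  0.5387]
t: 3.37
tool_pos: [0.5738, 0.2145, 0.2969]
ee_rot: [-3.092, 0.548, -0.003]
contact_force: [-1.0, 1.2, 4.7]
gripper_width: 0.0264
grip_force: 59.6
[ 0.6844  0.0866 -0.0628  0.0005 -1.4195  0.5355]
```

```bash
python3 -m crank '[[0,0,0,0,0,-15,255],[0,0,0,0,0,-40,255],[0,0,0,-5,20,-60,255],[0,0,0,-15,55,-60,255],[0,0,0,-25,90,-60,255],[0,0,0,-34,130,-60,255],[0,0,0,-43,165,-50,255],[0,0,0,-50,200,-20,255],[0,0,0,-58,225,10,255],[0,0,0,-58,229,45,255],[0,0,0,-58,229,75,255],[0,0,0,-58,229,90,255],[0,0,0,-58,229,98,255],[0,0,0,-58,229,101,255],[0,0,0,-58,229,101,255]]'
python3 -m crank '[[0,0,0,0,0,0,0],[0,0,0,0,0,0,0],[0,0,0,0,0,0,0],[0,0,0,0,0,0,0],[0,0,0,0,0,-10,0],[0,0,0,0,0,-40,0],[0,0,0,0,0,-80,0],[0,0,0,0,0,-120,0],[0,0,0,0,0,-160,0],[0,0,0,0,0,-180,0],[0,0,0,0,0,-180,0]]'
python3 - <<'E'
from h import *
log()
p=shot('side'); w=cloud(p)
m=(abs(w[...,2]-.014)<.004)&(np.hypot(w[...,0]-.44,w[...,1]-.02)<.08); print(m.sum(),np.nanmedian(w[m],0))
m=(w[...,2]>.03)&(np.hypot(w[...,0]-.44,w[...,1]-.02)<.04)&(w[...,2]<.1); print(m.sum(),np.nanmax(w[m],0))
T=pose(); print(T)
print(goal([.50,-.24,.42],R.from_euler('xz',[np.pi,0]).as_matrix()))
E
```

```text
t: 4.62
tool_pos: [0.4406, 0.0192, 0.1953]
ee_rot: [3.093, -0.548, 0.0]
contact_force: [0.3, 0.4, -0.3]
gripper_width: 0.0263
grip_force: 59.4
t: 5.53
tool_pos: [0.4407, 0.019, 0.3818]
ee_rot: [-3.089, 0.548, -0.014]
contact_force: [0.2, 0.6, -0.1]
gripper_width: 0.0852
grip_force: 0.0
409 [0.4383 0.0106 0.0135]
70 [0.4505 0.0287 0.0517]
[[ 0.9391 -0.3437  0.0057  0.4405]
 [-0.3437 -0.9391  0.0021  0.0192]
 [ 0.0046 -0.0039 -1.      0.3786]
 [ 0.      0.      0.      1.    ]]
[ -0.2  -0.3 -20.1 145.1 222.8 -41.6]
```

```bash
python3 -m crank '[[0,0,-4,20,35,-30,0],[0,0,-8,40,70,-42,0],[0,0,-12,58,105,-42,0],[0,0,-16,75,140,-42,0],[0,0,-20,95,175,-42,0],[0,0,-20,112,210,-42,0],[0,0,-20,130,243,-42,0],[0,0,-20,134,248,-42,0],[0,0,-20,134,248,-42,0]]'
python3 - <<'E'
from h import *
log(); T=pose(); print(T)
p=shot('wrist'); save(p,'w2'); w=cloud(p); np.save('w2.npy',w)
for l in ['cartridge','cradle','lugs','crossbar']:
    for d in masks_of(p,l): q=w[d['pixels']]; print(l,d['conf'],d['rect'],np.nanmedian(q,0),np.nanpercentile(q[:,2],[2,98]))
m=(abs(w[...,2]-.006)<.003)&(np.hypot(w[...,0]-.51,w[...,1]+.27)<.12); q=w[m]
m2=(w[...,2]>.07)&(np.hypot(w[...,0]-.51,w[...,1]+.26)<.12); q2=w[m2]
print('plate',cv2.minAreaRect(q[:,:2].astype(np.float32)))
d=masks_of(p,'cartridge')
if d:
    q=w[d[0]['pixels']]; q=q[np.isfinite(q[:,0])]; q=q[q[:,2]>.06]; c=q.mean(0); u,s,v=np.linalg.svd(q-c); print(c,s,v)
E
```

```text
t: 6.33
tool_pos: [0.481, -0.2617, 0.415]
ee_rot: [-3.141, 0.009, 0.006]
contact_force: [0.4, 0.5, -0.6]
gripper_width: 0.0855
grip_force: 0.0
[[ 1.     -0.0056 -0.0036  0.481 ]
 [-0.0056 -1.      0.0006 -0.2617]
 [-0.0036 -0.0006 -1.      0.415 ]
 [ 0.      0.      0.      1.    ]]
cartridge 0.63 [267.8, 94.8, 80.3, 116.9] [ 0.5156 -0.252   0.0988] [0.0751 0.1082]
cradle 0.73 [266.3, 104.6, 95.3, 100.1] [ 0.4755 -0.2869  0.0061] [0.0043 0.0078]
lugs 0.65 [265.6, 93.1, 82.9, 115.0] [ 0.5152 -0.252   0.0986] [0.0732 0.1082]
crossbar 0.81 [265.1, 93.9, 84.4, 113.3] [ 0.5152 -0.2519  0.0986] [0.0711 0.1082]
plate ((0.48071399331092834, -0.26760831475257874), (0.12178251892328262, 0.17970864474773407), 7.614645004272461)
[ 0.5124 -0.2512  0.0962] [2.3508 1.2378 0.4418] [[-0.9572 -0.1418 -0.2521]
 [ 0.1491 -0.9888 -0.0101]
 [-0.2479 -0.0472  0.9676]]
```

View pics/w2.png

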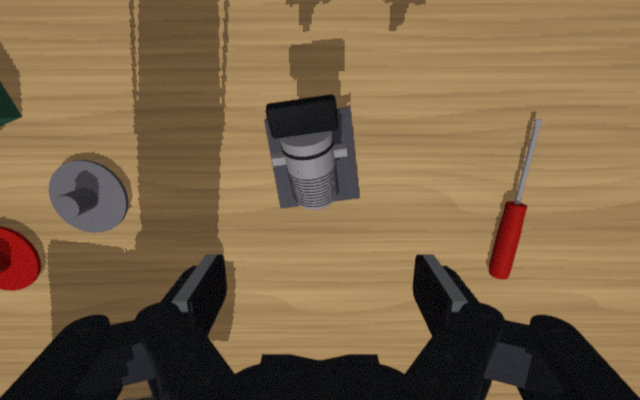

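Run:
```python
from h import *
from scipy.optimize import least_squares
w=np.load('w2.npy'); q=w[(np.hypot(w[...,0]-.51,w[...,1]+.26)<.09)&(w[...,2]>.045)]
def frame(x):
    a=np.array([np.cos(x[3])*np.cos(x[4]),np.sin(x[3])*np.cos(x[4]),np.sin(x[4])]); l=np.array([-np.sin(x[3]),np.cos(x[3]),0]); return a,l,np.cross(a,l)
x=np.array([.455,-.262,.055,.15,np.radians(25)])
for i in range(8):
    a,l,n=frame(x); d=q-x[:3]; s=d@a; rr=np.hypot(d@l,d@n); k=q[(s>6)&(s<.074)&(s>.006)&(abs(rr-.024)<.006)&(abs(d@l)<.0235)] if False else q[(s>.006)&(s<.074)&(abs(rr-.024)<.006)&(abs(d@l)<.0235)&(d@n>0)]
    def f(y):
        a,l,n=frame(np.r_[y[0:3],y[3],np.radians(25)]); d=k-y[:3]; return np.r_[np.hypot(d@l,d@n)-.024,0]
    # fix position along axis: keep foot x along axis via cross fit: hold d.a of start
    y0=x[:4].copy()
    g=lambda y:np.r_[f(y),(y[:3]-y0[:3])@a*10]
    r=least_squares(g,y0,loss='soft_l1',f_scale=.001); x=np.r_[r.x,np.radians(25)]
print(x,len(k),np.std(f(r.x)))
a,l,n=frame(x); d=q-x[:3]; s=d@a
b=(abs(d@l)<.033)&(abs(d@n)<.01); print('s top',np.nanpercentile(s[b],[90,99,99.8]))
b=(s>.078)&(s<.115); print('bar lateral',np.nanpercentile((d@l)[b],[1,99]))
b=(abs(abs(d@l)-.031)<.004)&(s<.075)&(s>.03);print('lug s',np.nanpercentile(s[b],[5,50,95]),'n',np.nanmedian((d@n)[b]))
L=np.loadtxt('log.txt'); J=L[:,:6]; P=L[:,6:9]; print(L[:,:9])
r=np.hypot(P[:,0],P[:,1]); z=P[:,2]; print('az off',np.arctan2(P[:,1],P[:,0])-J[:,0])
c2,s2=np.cos(J[:,1]),np.sin(J[:,1])
for sg in [1,-1]:
    t=J[:,1]-J[:,2] if sg==1 else J[:,2]
    c3,s3=np.cos(t),np.sin(t); o=np.ones(len(t)); Z=0*o
    A=np.r_[np.c_[o,Z,c2,s2,c3,s3],np.c_[Z,o,-s2,c2,-s3,c3]]
    sol,res,rk,sv=np.linalg.lstsq(A,np.r_[r,z],rcond=1e-4); print(sg,sol,np.abs(A@sol-np.r_[r,z]).max(),sv)
```

```text
[ 0.4545 -0.2582  0.0548  0.1341  0.4363] 2662 0.0005503079187985356
s top [0.1103 0.1111 0.1113]
bar lateral [-0.0662  0.0372]
lug s [0.0521 0.0586 0.0601] n 0.004414129818480562
[[ 0.6812  0.0805  0.2088 -0.0001 -1.6992  0.5387  0.5735  0.212   0.4496]
 [ 0.6845  0.0866 -0.0628  0.0006 -1.4195  0.5355  0.5738  0.2145  0.2969]
 [ 0.5058 -0.4043 -0.3442  0.0027 -1.6212  0.7141  0.4407  0.019   0.3818]
 [-0.1314 -0.0964 -0.0302 -0.0001 -1.6405  1.6965  0.481  -0.2617  0.415 ]]
az off [-0.3271 -0.3267 -0.4628 -0.367 ]
1 [ 0.0389  0.0083 -0.0045  0.3678  0.5517  0.0041] 0.0016722680307262872 [3.447  3.447  0.3104 0.3104 0.1479 0.1479]
-1 [ 0.5863  0.0608  0.5452  0.3541 -0.5506 -0.0349] 0.0018705774838791989 [3.447  3.447  0.3104 0.3104 0.1479 0.1479]
```

```bash
sed -i '1i 1.5537 0.0409 0.0838 -0.0005 -1.6155 -0.3337 0.2061 0.5635 0.4042 3.0916 -0.5479 -0.0003' log.txt
cat > kin.py <<'E'
from h import *
from scipy.optimize import least_squares
# geometry: [a1, z1, L2, f3x, f3z, wrist length, lateral offset, shared pitch offsets]
def fk(J,g):
    a1,z1,L2,fx,fz,wl,off=g
    Ry=lambda t:R.from_euler('y',t).as_matrix(); Rz=lambda t:R.from_euler('z',t).as_matrix(); Rx=lambda t:R.from_euler('x',t).as_matrix()
    B=Rz(J[0]); p=np.array([a1,-off,z1])+Ry(J[1])@[0,0,L2]
    F=Ry(J[1]-J[2]); p=p+F@[fx,0,fz]
    W=F@Rx(-J[3])@Ry(-J[4]-0.0)   # j4 roll about forearm, j5 pitch (sign of roll to check)
    Z=W@[1,0,0]; p=p+W@[wl,0,0]
    # tool z = W x-axis; tool x at J6=pi/2 along plane
    T=W@np.array([[0,0,1],[0,-1,0],[1,0,0]])@Rz(-J[5]+np.pi/2)
    return B@p,B@T
E
python3 - <<'E'
from kin import *
L=np.loadtxt('log.txt')
wl=.08
def f(x):
    g=np.r_[x[:5],wl,x[5]]; return np.ravel([fk(l[:6],g)[0]-l[6:9] for l in L])
for x0 in ([.05,.4,.37,.55,0,.197],[.0,.4,.4,.4,.1,.197]):
    s=least_squares(f,x0); print(s.x,np.abs(s.fun).max())
for l in L[[0,3]]: print(fk(l[:6],np.r_[s.x[:5],wl,s.x[5]])[1], R.from_rotvec(l[9:12]).as_matrix())
E
```

```text
[0.0002 0.0611 0.3979 0.5512 0.0015 0.1966] 0.0004587669512054471
[0.0002 0.0611 0.3979 0.5512 0.0015 0.1966] 0.0004587669800905081
[[ 0.9391 -0.3436 -0.0005]
 [-0.3436 -0.9391 -0.0018]
 [ 0.0001  0.0019 -1.    ]] [[ 0.9391 -0.3437 -0.0005]
 [-0.3437 -0.9391 -0.0018]
 [ 0.0001  0.0018 -1.    ]]
[[ 0.939  -0.3438  0.0098]
 [-0.3438 -0.939   0.0024]
 [ 0.0084 -0.0056 -0.9999]] [[ 0.939  -0.3438  0.0098]
 [-0.3438 -0.939   0.0024]
 [ 0.0084 -0.0056 -0.9999]]
```

```bash
python3 -m crank '[[7,0,0,0,0,0,0],[14,0,0,0,0,0,0],[21,0,0,0,0,0,0],[28,0,0,0,0,0,0],[35,0,0,0,0,0,0],[35,0,0,0,0,0,0],[35,0,0,0,0,0,0],[35,0,0,0,0,0,0]]'
python3 - <<'E'
from kin import *
print(log()); L=np.loadtxt('log.txt')
print(R.from_rotvec(L[-1,9:12]).as_matrix())
def f(x,sg):
    e=[]
    for l in L:
        j=l[:6].copy(); j[3]*=sg; p,T=fk(j,x); e+=list(p-l[6:9])+list(.1*(T-R.from_rotvec(l[9:12]).as_matrix()).ravel())
    return np.array(e)
for sg in (1,-1):
    s=least_squares(f,[0,.0611,.398,.5512,.0015,.08,.1966],args=(sg,)); print(sg,s.x,np.abs(s.fun).max())
E
```

```text
t: 7.3
tool_pos: [0.4809, -0.2595, 0.417]
ee_rot: [-2.535, 0.002, -0.0]
contact_force: [-0.1, -0.1, 0.6]
gripper_width: 0.0859
grip_force: 0.0
[-0.3685  0.0371  0.2491 -0.6103 -1.953   1.7531]
[[ 1.     -0.0014  0.0007]
 [-0.0016 -0.8218  0.5698]
 [-0.0003 -0.5698 -0.8218]]
1 [ 0.2425  0.1935  0.3993  0.3094 -0.0318  0.1849  0.1916] 0.05762186294301791
-1 [ 0.0665 -0.3481  0.3557  0.4814  0.1396 -0.2316  0.1957] 0.11020014677124688
```

Run:
```python
from kin import *
L=np.loadtxt('log.txt')
# position-only fit, wrist length free; lateral offset split between shoulder and (dropped) wrist
def f(x): return np.ravel([fk(l[:6],x)[0]-l[6:9] for l in L])
s=least_squares(f,[0,.0611,.398,.5512,.0015,.08,.1966]); print(s.x,np.abs(s.fun).max())
l=L[-1]; p,T=fk(l[:6],s.x); M=R.from_rotvec(l[9:12]).as_matrix(); print(T,T.T@M, R.from_matrix(T.T@M).as_rotvec())
```

```text
[ 0.2425  0.1935  0.3993  0.3094 -0.0318  0.1849  0.1916] 0.057621862943017854
[[ 1.     -0.0014  0.0007]
 [-0.0015 -0.8218  0.5698]
 [-0.0003 -0.5698 -0.8218]] [[ 1.  0.  0.]
 [-0.  1.  0.]
 [-0. -0.  1.]] [-0.  0. -0.]
```

```bash
cat > kin.py <<'E'
from h import *
from scipy.optimize import least_squares
Ry=lambda t:R.from_euler('y',t).as_matrix(); Rz=lambda t:R.from_euler('z',t).as_matrix(); Rx=lambda t:R.from_euler('x',t).as_matrix()
LO=np.array([-2.56,-1.29,-1.08,-3.29,-2.81,-2.99]); HI=np.array([2.56,2.01,1.49,1.98,-.18,2.99])
def fk(J,g):
    a1,z1,L2,fx,fz,wl,off,o4,f4=g
    p=np.array([a1,-off,z1])+Ry(J[1])@[0,0,L2]
    F=Ry(J[1]-J[2]); G=F@Rx(-J[3]); W=G@Ry(-J[4])
    p=p+F@[fx,0,fz]+G@[0,-o4,f4]+W@[wl,0,0]
    return Rz(J[0])@p,Rz(J[0])@W@np.array([[0,0,1],[0,-1,0],[1,0,0]])@Rz(-J[5]+np.pi/2)
E
python3 - <<'E'
from kin import *
L=np.loadtxt('log.txt')
x0=np.array([0,.0611,.398,.5512,.0015,.08,.1,.1,0])
def f(x): return np.r_[np.ravel([fk(l[:6],x)[0]-l[6:9] for l in L]),1e-3*(x[[0,4,8]])]
for w in (.05,.15):
    x0[5]=w; s=least_squares(f,x0); print(s.x,np.abs(s.fun).max())
np.save('g.npy',s.x)
E
```

```text
[-0.0002  0.1542  0.4     0.5516 -0.0003  0.1737 -0.0002  0.1968  0.0003] 0.0004656385441217381
[-0.0002  0.1542  0.4     0.5516 -0.0003  0.1737 -0.0002  0.1968  0.0003] 0.0004656384800444391
```

```bash
cat >> kin.py <<'E'
g=np.load('g.npy')
def ik(p,M,J0):
    f=lambda J:np.r_[(fk(J,g)[0]-p)*5,(fk(J,g)[1]-M).ravel()]
    s=least_squares(f,np.clip(J0,LO+.001,HI-.001),bounds=(LO,HI)); return s.x,np.linalg.norm(s.fun)
def tool(phi,b,P,k=.155):
    """tool z = phi below level, heading b; tool y level; grasp point at P"""
    z=np.array([np.cos(phi)*np.cos(b),np.cos(phi)*np.sin(b),-np.sin(phi)]); x=np.array([np.sin(phi)*np.cos(b),np.sin(phi)*np.sin(b),np.cos(phi)])
    return np.array(P)-k*z, np.c_[x,np.cross(z,x),z]
def links(J):
    p=np.array([0,0,g[1]]); e=p+Ry(J[1])@[0,0,g[2]]; F=Ry(J[1]-J[2]); q=e+F@[g[3],0,0]; r=q+F@Rx(-J[3])@[0,-g[7],0]
    return [Rz(J[0])@v for v in (e,q,r)]
E
cat > plan.py <<'E'
from kin import *
from scipy.spatial.transform import Slerp
J0=np.array(telemetry.get_state()['joint_positions'])
ps=.134; B=np.array([.4788,-.2549,.0662])
res=[]
for ph in (27,32):
    p0,M0=tool(np.radians(ph+65),ps,B+[0,0,.1]); Js,e=ik(p0,M0,np.array([-.13,-.1,0,0,-1.6,1.7]))
    print(ph,Js,e)
    for (x,y) in [(.45,-.12),(.55,-.08),(.62,-.1),(.4,-.15),(.55,-.4),(.45,-.4),(.62,-.25),(.35,-.3)]:
        for b in np.radians(np.arange(-120,121,20)):
            p1,M1=tool(np.radians(ph),b,[x,y,.030]); J=Js; S=Slerp([0,1],R.from_matrix([M0,M1])); bad=0; mx=0;mar=9
            for t in np.linspace(.1,1,10):
                Jn,e=ik(p0+(p1-p0)*t,S(t).as_matrix(),J); mx=max(mx,np.abs(Jn-J).max()); J=Jn; bad=max(bad,e); mar=min(mar,(J-LO).min(),(HI-J).min())
                if bad>.01: break
            if bad<.01: z=[l[2] for l in links(J)]; res.append((ph,x,y,np.degrees(b),mar,mx,z,np.round(J,2)))
for r in sorted(res,key=lambda r:-r[4])[:40]: print(r[:3],round(r[3]),np.round(r[4],2),np.round(r[5],2),np.round(r[6],2),r[7])
E
time python3 plan.py
```

```text
27 [-0.113  -0.0819 -0.1906  0.0086 -1.4959  1.817 ] 8.900034848174343e-16
32 [-0.1002 -0.0178 -0.1399  0.0283 -1.5675  1.8032] 9.393539972679936e-10
(32, 0.62, -0.25) -120 0.67 0.32 [0.47 0.11 0.2 ] [ 0.19  0.66 -0.06  0.7  -1.64 -0.96]
(32, 0.62, -0.1) -120 0.66 0.33 [0.46 0.12 0.2 ] [ 0.4   0.69  0.03  0.55 -1.78 -1.06]
(32, 0.55, -0.4) -120 0.6 0.31 [0.5 0.1 0.2] [-0.04  0.54 -0.26  0.86 -1.46 -0.9 ]
(27, 0.62, -0.25) -120 0.59 0.34 [0.46 0.08 0.18] [ 0.19  0.7  -0.05  0.74 -1.69 -0.98]
(27, 0.62, -0.1) -120 0.58 0.36 [0.45 0.1  0.18] [ 0.41  0.74  0.05  0.58 -1.83 -1.08]
(32, 0.55, -0.08) -120 0.57 0.34 [0.5  0.13 0.2 ] [ 0.48  0.55 -0.16  0.48 -1.77 -1.14]
(27, 0.55, -0.4) -120 0.53 0.33 [0.49 0.08 0.18] [-0.04  0.58 -0.26  0.91 -1.51 -0.94]
(32, 0.62, -0.1) -100 0.52 0.32 [0.5  0.11 0.2 ] [ 0.46  0.51 -0.29  0.75 -1.55 -0.97]
(32, 0.62, -0.25) -100 0.52 0.32 [0.51 0.1  0.2 ] [ 0.21  0.45 -0.39  0.92 -1.39 -0.9 ]
(27, 0.55, -0.08) -120 0.49 0.36 [0.48 0.11 0.18] [ 0.49  0.6  -0.14  0.51 -1.82 -1.16]
(27, 0.62, -0.1) -100 0.45 0.35 [0.49 0.09 0.18] [ 0.47  0.55 -0.28  0.79 -1.59
[... 1872 characters left out ...]
.55 0.11 0.18] [ 0.62  0.19 -0.73  0.68 -1.59 -1.14]
(27, 0.35, -0.3) -120 0.18 0.34 [0.55 0.1  0.18] [ 0.21  0.12 -0.83  0.73 -1.55 -1.12]
(27, 0.55, -0.08) -80 0.18 0.35 [0.54 0.09 0.18] [ 0.6   0.22 -0.76  0.96 -1.4  -1.03]
(27, 0.45, -0.4) -100 0.17 0.33 [0.55 0.08 0.18] [-0.1   0.15 -0.86  1.25 -1.21 -0.97]
(27, 0.55, -0.4) -80 0.17 0.37 [0.55 0.08 0.18] [-0.26  0.15 -0.88  1.68 -0.95 -0.95]
(32, 0.62, -0.25) 0 0.16 0.43 [0.55 0.35 0.2 ] [-0.36 -0.13 -0.49 -0.95 -0.37  2.69]
(32, 0.62, -0.1) -60 0.16 0.34 [0.55 0.1  0.2 ] [ 0.37  0.08 -0.9   1.35 -1.04 -0.87]
(32, 0.4, -0.15) -100 0.13 0.33 [0.55 0.13 0.2 ] [ 0.62 -0.01 -0.89  0.64 -1.55 -1.11]
real	0m13.783s
user	0m14.093s
sys	0m0.128s
```

```bash
sed -i 's/for ph in (27,32)/for ph in (28,32,36)/; s/in \[(.45,-.12).*\]:/in [(.5,-.1),(.52,-.1),(.55,-.1),(.55,-.12),(.52,-.12)]:/; s/arange(-120,121,20)/arange(-10,51,10)/; s/\[:40\]/[:14]/' plan.py; python3 plan.py
python3 - <<'E'
from h import *
w=np.load('scene_w.npy'); m=(w[...,2]>.008)&(w[...,2]<.04)&(w[...,0]>.6)&(abs(w[...,1])<.12); q=w[m]; print(cv2.minAreaRect(q[:,:2].astype(np.float32)), q.min(0),q.max(0), q[q[:,1].argmin()])
E
```

```text
28 [-0.1103 -0.0691 -0.1805  0.0127 -1.5103  1.814 ] 6.021523825364442e-16
32 [-0.1002 -0.0178 -0.1399  0.0283 -1.5675  1.8032] 9.393539972679936e-10
36 [-0.0911  0.0338 -0.0997  0.0427 -1.6245  1.7941] 1.980940427651164e-12
(36, 0.55, -0.1) 20 0.32 0.29 [0.52 0.37 0.22] [-0.19 -0.4  -0.69 -0.85 -0.59  2.67]
(36, 0.52, -0.1) 20 0.31 0.28 [0.5  0.36 0.22] [-0.2  -0.5  -0.76 -0.82 -0.61  2.64]
(36, 0.5, -0.1) 20 0.26 0.27 [0.49 0.36 0.22] [-0.2  -0.58 -0.82 -0.8  -0.63  2.61]
(36, 0.52, -0.12) 20 0.25 0.28 [0.51 0.37 0.22] [-0.29 -0.45 -0.71 -0.88 -0.67  2.74]
(36, 0.55, -0.12) 20 0.23 0.28 [0.53 0.37 0.22] [-0.27 -0.35 -0.64 -0.9  -0.65  2.76]
(32, 0.5, -0.1) 20 0.16 0.31 [0.5  0.36 0.2 ] [-0.32 -0.55 -0.79 -0.98 -0.69  2.83]
(28, 0.55, -0.12) 10 0.16 0.56 [0.51 0.35 0.18] [-0.26 -0.45 -0.76 -1.06 -0.44  2.81]
(32, 0.55, -0.12) 10 0.14 0.4 [0.5  0.33 0.2 ] [-0.07 -0.5  -0.83 -0.72 -0.32  2.39]
(32, 0.52, -0.1) 20 0.14 0.32 [0.51 0.36 0.2 ] [-0.31 -0.47 -0.74 -1.   -0.67  2.85]
(28, 0.52, -0.12) 10 0.13 0.58 [0.49 0.34 0.18] [-0.24 -0.58 -0.85 -0.98 -0.44  2.71]
(32, 0.55, -0.1) 20 0.11 0.32 [0.53 0.37 0.2 ] [-0.3  -0.37 -0.67 -1.03 -0.64  2.88]
(32, 0.52, -0.12) 10 0.08 0.21 [0.46 0.29 0.2 ] [ 0.02 -0.69 -1.   -0.49 -0.28  2.13]
(36, 0.55, -0.12) 10 0.08 0.14 [0.5  0.29 0.22] [ 0.06 -0.54 -0.93 -0.36 -0.26  1.99]
(32, 0.52, -0.12) 20 0.06 0.3 [0.52 0.37 0.2 ] [-0.39 -0.42 -0.7  -1.04 -0.73  2.93]
((0.7607995271682739, -0.00792066752910614), (0.23322537541389465, 0.3387777805328369), 85.17769622802734) [ 0.6003 -0.1194  0.0081] [0.9392 0.1197 0.039 ] [ 0.7043 -0.1194  0.0271]
```

Run:
```python
from kin import *
B=np.array([.4788,-.2549,.0662])
p,M=tool(np.radians(99),.134,B); p0=p-M[:,2]*.11
print(p0,p,goal(p0,M)); T=pose()
print(goal(p0-T[:3,3]*0,M))
print(ik(p,M,np.array([-.13,-.1,0,0,-1.6,1.7])))
```

```text
[ 0.5199 -0.2494  0.3279] [ 0.5028 -0.2517  0.2193] [-35.2 -11.   -4.8  39.   42.4  79. ]
[-35.2 -11.   -4.8  39.   42.4  79. ]
(array([-0.0955,  0.0602, -0.2519,  0.0361, -1.4118,  1.7919]), np.float64(1.0610512289929508e-12))
```

```bash
python3 -m crank '[[-7,-2.2,-1,8,8,10,0],[-14,-4.4,-2,16,17,25,0],[-21,-6.6,-3,24,25,40,0],[-28,-8.8,-4,32,34,60,0],[-35,-11,-4.8,39,42.4,79,0],[-35.2,-11,-4.8,39,42.4,79,0],[-35.2,-11,-4.8,39,42.4,79,0],[-35.2,-11,-4.8,39,42.4,79,0]]'
python3 - <<'E'
from kin import *
log(); B=np.array([.4788,-.2549,.0662])
p,M=tool(np.radians(99),.134,B); print(goal(p,M))
q=shot('wrist'); save(q,'w3'); w=cloud(q)
print([proj(q,B+v) for v in ([0,0,0],[.061*.9,.061*.12,.029])])
q=w[(np.hypot(w[...,0]-.51,w[...,1]+.26)<.09)&(w[...,2]>.045)]
a=np.array([np.cos(.134)*np.cos(.4363),np.sin(.134)*np.cos(.4363),np.sin(.4363)]); l=np.array([-np.sin(.134),np.cos(.134),0]); n=np.cross(a,l)
d=q-B; s=d@a; k=(s>-.018)&(s<.045)&(abs(d@l)<.022)&(abs(np.hypot(d@l,d@n)-.024)<.006)
f=lambda y:np.hypot((d@l)[k]-y[0]-y[1]*s[k],(d@n)[k]-y[2])-.024
print(k.sum(),least_squares(f,[0,0,0],loss='soft_l1',f_scale=.001).x)
E
```

```text
t: 7.97
tool_pos: [0.5203, -0.2484, 0.3294]
ee_rot: [3.119, 0.212, -0.24]
contact_force: [-0.3, 0.2, 0.3]
gripper_width: 0.0854
grip_force: 0.0
[ -0.2  -0.2   0.1  -0.7   1.4 111.5]
[array([322.3861, 202.4252]), array([323.3128, 143.8123])]
3197 [ 0.0001 -0.0004  0.0001]
```

View pics/w3.png

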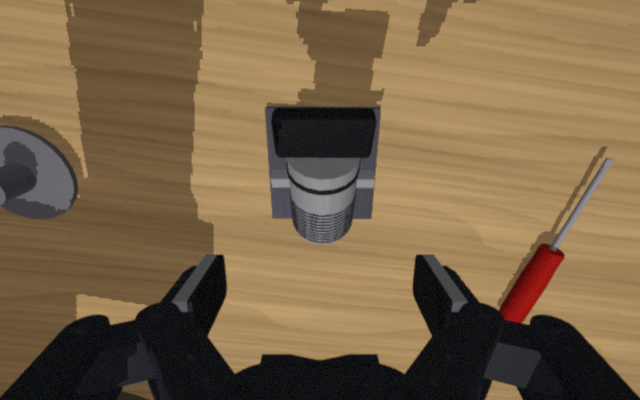

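The view shows the cartridge squared up and centred between the fingers: barrel about (322,202), crossbar (325,132). Descend and grip.

```bash
python3 -m crank '[[0,0,0,-0.5,1,30,0],[0,0,0,-0.5,1,60,0],[0,0,0,-0.5,1,85,0],[0,0,0,-0.5,1,100,0],[0,0,0,-0.5,1,108,0],[0,0,0,-0.5,1,111,0],[0,0,0,-0.5,1,111,0],[0,0,0,-0.5,1,111,0]]'
python3 -m crank '[[0,0,0,0,0,0,255],[0,0,0,0,0,0,255],[0,0,0,0,0,0,255],[0,0,0,0,0,0,255],[0,0,0,0,0,0,255],[0,0,0,0,0,0,255]]'
python3 - <<'E'
from kin import *
from scipy.spatial.transform import Slerp
log(); T=pose(); print(T)
B=np.array([.4788,-.2549,.0662]); G=T[:3,3]+.155*T[:3,2]; print('grasp-barrel in tool',T[:3,:3].T@(B-G)*1000)
# actual cartridge axis relative to the tool, upright goal
a=np.array([np.cos(.134)*np.cos(.4363),np.sin(.134)*np.cos(.4363),np.sin(.4363)]); F=B-.027*a
l=np.array([-np.sin(.134),np.cos(.134),0]); C=np.c_[l,np.cross(a,l),a]
Rc=T[:3,:3].T@C; fc=T[:3,:3].T@(F-T[:3,3]); np.save('rel.npy',np.c_[Rc,fc])
print(Rc)
up=T[:3,:3].T@[0,0,.09]; print('lift row',up*1000)
p0=T[:3,3]+[0,0,.09]; M0=T[:3,:3]
for bd in (10,15,20,25):
  for xy in [(.54,-.1),(.52,-.1),(.55,-.11)]:
    b=np.radians(bd); lb=np.array([-np.sin(b),np.cos(b),0]); Cu=np.c_[lb,np.cross([0,0,1],lb),[0,0,1]]; M1=Cu@Rc.T
    p1=np.array([*xy,.001])-M1@fc; S=Slerp([0,1],R.from_matrix([M0,M1])); J=log(); bad=0; mar=9; mx=0
    for t in np.linspace(0,1,11):
        Jn,e=ik(p0+(p1+[0,0,.04]-p0)*t,S(t).as_matrix(),J); mx=max(mx,np.abs(Jn-J).max()); J=Jn; bad=max(bad,e); mar=min(mar,(J-LO).min(),(HI-J).min())
    J,e=ik(p1,M1,J)
    r=R.from_matrix(M0.T@M1).as_rotvec(degrees=True); print(bd,xy,round(bad,3),round(mar,2),round(mx,2),np.round(J,2),round(e,4),np.round(np.r_[r,M0.T@(p1-p0)*1000],1),np.round([v[2] for v in links(J)],2))
E
```

```text
t: 8.68
tool_pos: [0.5032, -0.2524, 0.2202]
ee_rot: [3.119, 0.208, -0.239]
contact_force: [-1.2, 0.6, 0.2]
gripper_width: 0.0851
grip_force: 0.0
t: 9.18
tool_pos: [0.503, -0.2523, 0.2194]
ee_rot: [3.118, 0.209, -0.241]
contact_force: [0.3, -2.0, 5.9]
gripper_width: 0.0466
grip_force: 61.5
[[ 0.9793  0.1335 -0.1522  0.503 ]
 [ 0.1324 -0.991  -0.0174 -0.2523]
 [-0.1532 -0.0031 -0.9882  0.2194]
 [ 0.      0.      0.      1.    ]]
grasp-barrel in tool [-0.5713 -0.152   0.1313]
[[ 0.0004 -0.5565  0.8309]
 [-1.     -0.0027 -0.0014]
 [ 0.0031 -0.8309 -0.5565]]
lift row [-13.7891  -0.2775 -88.937 ]
10 (0.54, -0.1) 0.021 0.0 0.17 [ 0.15 -0.65 -1.06 -0.22 -0.18  1.8 ] 0.0234 [   1.    65.    -2.4  -40.7 -139.5  203.7] [0.47 0.25 0.21]
10 (0.52, -0.1) 0.052 0.0 0.17 [ 0.13 -0.73 -1.08 -0.29 -0.24  1.87] 0.0452 [   1.    65.    -2.4  -60.3 -142.2  206.7] [0.45 0.26 0.21]
10 (0.55, -0.11) 0.0 0.06 0.17 [ 0.09 -0.56 -0.97 -0.36 -0.2   1.97] 0.0 [   1.    65.    -2.4  -32.3 -128.3  202.3] [0.49 0.28 0.21]
15 (0.54, -0.1) 0.0 0.24 0.19 [-0.11 -0.5  -0.8  -0.78 -0.45  2.52] 0.0 [   3.1   64.9   -7.3 
[... 399 characters left out ...]
  -37.8 -117.3  203.2] [0.52 0.37 0.21]
20 (0.52, -0.1) 0.0 0.32 0.24 [-0.27 -0.48 -0.74 -0.93 -0.65  2.77] 0.0 [   5.2   64.7  -12.1  -57.4 -120.   206.2] [0.51 0.36 0.21]
20 (0.55, -0.11) 0.0 0.31 0.25 [-0.3  -0.35 -0.65 -0.98 -0.65  2.84] 0.0 [   5.2   64.7  -12.1  -29.3 -106.1  201.8] [0.53 0.37 0.21]
25 (0.54, -0.1) 0.0 0.18 0.24 [-0.35 -0.33 -0.62 -1.02 -0.76  2.95] 0.0 [   7.3   64.4  -16.9  -34.9 -106.5  202.7] [0.53 0.37 0.21]
25 (0.52, -0.1) 0.0 0.19 0.23 [-0.37 -0.39 -0.67 -1.01 -0.79  2.94] 0.0 [   7.3   64.4  -16.9  -54.5 -109.1  205.7] [0.52 0.37 0.21]
25 (0.55, -0.11) 0.0 0.15 0.24 [-0.37 -0.28 -0.58 -1.03 -0.78  2.97] 0.0 [  7.3  64.4 -16.9 -26.4 -95.2 201.3] [0.54 0.37 0.21]
```

```bash
python3 -m crank '[[0,0,0,-2,0,-12,255],[0,0,0,-5,0,-30,255],[0,0,0,-9,0,-60,255],[0,0,0,-13.8,-0.3,-89,255],[0,0,0,-13.8,-0.3,-89,255],[0,0,0,-13.8,-0.3,-89,255],[0,0,0,-13.8,-0.3,-89,255]]'
python3 - <<'E'
from kin import *
rel=np.load('rel.npy'); T=pose(); print(T,log()); b=np.radians(15); lb=np.array([-np.sin(b),np.cos(b),0]); Cu=np.c_[lb,np.cross([0,0,1],lb),[0,0,1]]; M1=Cu@rel[:,:3].T
print(goal(np.array([.55,-.11,.041])-M1@rel[:,3],M1))
p=shot('side'); w=cloud(p); d=masks_of(p,'cartridge')
for x in d: print(x['conf'],x['rect'],np.nanmedian(w[x['pixels']],0))
E
```

```text
t: 9.77
tool_pos: [0.5025, -0.2516, 0.3069]
ee_rot: [3.121, 0.21, -0.246]
contact_force: [-0.1, 0.4, -3.5]
gripper_width: 0.0466
grip_force: 62.4
[[ 0.9788  0.1332 -0.1557  0.5025]
 [ 0.1326 -0.9911 -0.014  -0.2516]
 [-0.1561 -0.0069 -0.9877  0.3069]
 [ 0.      0.      0.      1.    ]] [-0.0976  0.0125 -0.1354  0.0291 -1.5771  1.8004]
[   2.9   65.    -7.4  -36.9 -115.9  160.6]
0.88 [299.7, 254.5, 42.7, 31.5] [ 0.5217 -0.2621  0.182 ]
```

```bash
python3 -m crank '[[0.1,2.5,-0.3,-1.5,-4.5,6,255],[0.3,7.5,-0.8,-4.3,-13.5,18,255],[0.5,12.5,-1.4,-7,-22,31,255],[0.8,18,-2,-10,-32,44,255],[1,23.5,-2.7,-13,-42,58,255],[1.3,29,-3.3,-16.5,-52,72,255],[1.5,34.5,-3.9,-19.5,-61.5,85,255],[1.8,40,-4.5,-23,-71,99,255],[2,45.5,-5.2,-26,-81,112,255],[2.3,51,-5.8,-29,-91,126,255],[2.5,56.5,-6.4,-32,-101,139,255],[2.7,61,-7,-34.5,-109,151,255],[2.9,64,-7.3,-36.5,-114,158,255],[2.9,65,-7.4,-37,-116,160.5,255],[2.9,65,-7.4,-37,-116,160.5,255],[2.9,65,-7.4,-37,-116,160.5,255],[2.9,65,-7.4,-37,-116,160.5,255]]'
python3 - <<'E'
from kin import *
rel=np.load('rel.npy'); T=pose(); print(T,log()); C=T[:3,:3]@rel[:,:3]; f=T[:3,:3]@rel[:,3]+T[:3,3]
print('foot',f,'axis',C[:,2])
p=shot('side'); save(p,'s4',(220,130,180,170,4)); w=cloud(p)
for x in masks_of(p,'cartridge'):
    q=w[x['pixels']]; q=q[np.isfinite(q[:,0])]; print(x['conf'],x['rect'],np.median(q,0),np.percentile(q[:,2],[1,99]))
print('up40 in tool',T[:3,:3].T@[0,0,-40])
E
```

```text
t: 11.28
tool_pos: [0.4262, -0.1448, 0.1555]
ee_rot: [-2.645, -0.353, -1.409]
contact_force: [0.5, -1.0, -2.6]
gripper_width: 0.0467
grip_force: 62.5
[[ 0.5382  0.262   0.801   0.4262]
 [ 0.1466 -0.9651  0.2172 -0.1448]
 [ 0.8299  0.0005 -0.5578  0.1555]
 [ 0.      0.      0.      1.    ]] [-0.0989 -0.5388 -0.7676 -0.6769 -0.4908  2.3972]
foot [ 0.5501 -0.1111  0.0415] axis [0.0011 0.0023 1.    ]
0.69 [324.4, 221.8, 15.8, 27.7] [ 0.5447 -0.1243  0.1219] [0.083  0.1541]
up40 in tool [-33.1977  -0.0218  22.314 ]
```

View pics/s4.png

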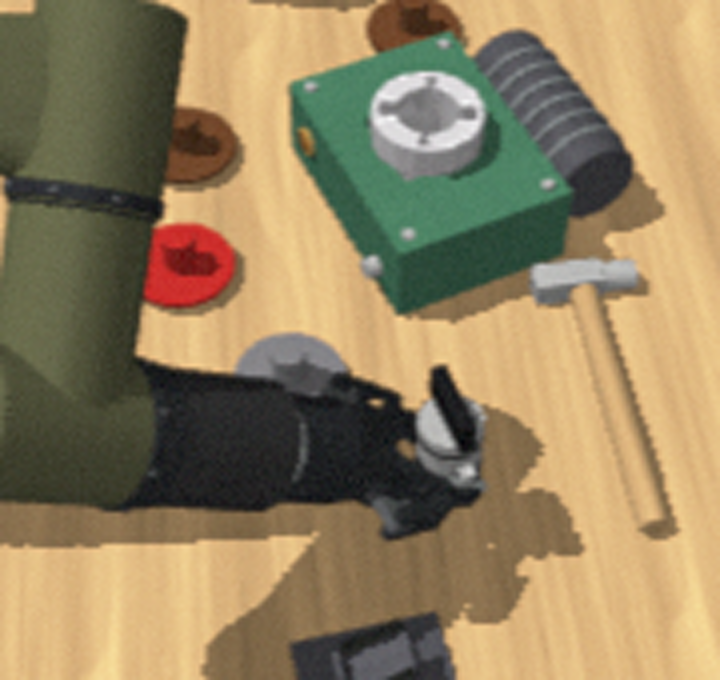

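The crop shows the cartridge held upright (crop 450,430), the grey cover on the bench (290,365) and the mouth open with its slots visible (428,120). Lowering it now.

```bash
python3 -m crank '[[0,0,0,-12.5,0,8.4,255],[0,0,0,-22,0,14.8,255],[0,0,0,-28,0,18.8,255],[0,0,0,-31.5,0,21.2,255],[0,0,0,-33.2,0,22.3,255],[0,0,0,-34,0,22.8,255],[0,0,0,-34,0,22.8,255],[0,0,0,-34,0,22.8,255]]'; python3 -c "
from h import *
rel=np.load('rel.npy'); T=pose(); f=T[:3,:3]@rel[:,3]+T[:3,3]; print(f, T[:3,:3]@rel[:,2])"
```

```text
t: 12.05
tool_pos: [0.4266, -0.1446, 0.1155]
ee_rot: [-2.643, -0.353, -1.413]
contact_force: [0.0, 0.7, -2.0]
gripper_width: 0.0463
grip_force: 62.5
[ 0.5508 -0.1109  0.0018] [-0.0016  0.0022  1.    ]
```

```bash
python3 -m crank '[[0,0,0,-1,0,0.7,255],[0,0,0,-1.6,0,1.1,255],[0,0,0,-1.6,0,1.1,255],[0,0,0,-1.6,0,1.1,255]]'
python3 -m crank '[[0,0,0,0,0,0,0],[0,0,0,0,0,0,0],[0,0,0,0,0,0,0],[0,0,0,0,0,0,0],[0,0,0,0,0,0,0],[0,0,0,0,0,0,0]]'
python3 -m crank '[[0,0,0,0,0,-8,0],[0,0,0,0,0,-25,0],[0,0,0,0,0,-50,0],[0,0,0,0,0,-80,0],[0,0,0,0,0,-110,0],[0,0,0,0,0,-130,0],[0,0,0,0,0,-130,0],[0,0,0,0,0,-130,0]]'
python3 - <<'E'
from kin import *
print(log())
p=shot('side'); w=cloud(p)
m=(w[...,2]>.1)&(w[...,2]<.12)&(np.hypot(w[...,0]-.55,w[...,1]+.11)<.05); q=w[m]; print('bar',len(q),np.nanmean(q,0),cv2.minAreaRect(q[:,:2].astype(np.float32)),np.percentile(q[:,2],98))
E
```

```text
t: 12.38
tool_pos: [0.4269, -0.1445, 0.1139]
ee_rot: [-2.642, -0.353, -1.414]
contact_force: [-1.0, 0.7, 1.2]
gripper_width: 0.0465
grip_force: 62.7
t: 12.88
tool_pos: [0.4265, -0.1446, 0.1131]
ee_rot: [-2.643, -0.352, -1.412]
contact_force: [-0.0, 0.7, 0.7]
gripper_width: 0.0854
grip_force: 0.0
t: 13.55
tool_pos: [0.322, -0.1731, 0.1866]
ee_rot: [-2.642, -0.352, -1.418]
contact_force: [0.3, 0.5, -0.1]
gripper_width: 0.0853
grip_force: 0.0
[-0.2457 -0.9497 -0.9311 -0.6211 -0.7705  2.3466]
bar 93 [ 0.5475 -0.1148  0.1081] ((0.547679603099823, -0.11338066309690475), (0.013697911985218525, 0.060793712735176086), 13.787261009216309) 0.11215824617360298
```

Run:
```python
from kin import *
from scipy.spatial.transform import Slerp
T=pose(); p0=T[:3,3]; M0=T[:3,:3]; yaw=np.radians(-76.2)
x=np.array([np.cos(yaw),np.sin(yaw),0]); M1=np.c_[x,np.cross([0,0,-1],x),[0,0,-1]]
J0=np.array(telemetry.get_state()['joint_positions'])
for p1 in ([.549,-.112,.40],[.50,-.10,.42],[.45,-.12,.42]):
    p1=np.array(p1); S=Slerp([0,1],R.from_matrix([M0,M1])); J=J0; o=[]
    for t in np.linspace(0,1,16):
        M=S(t).as_matrix(); p=p0+(p1-p0)*t; Jn,e=ik(p,M,J); o.append((round(e,3),round(min((Jn-LO).min(),(HI-Jn).min()),2),round(np.abs(Jn-J).max(),2),np.round(p+.173*M[:,2],2))); J=Jn
    print(p1,goal(p1,M1),np.round(J,2)); print(*o[::3],sep='\n')
```

```text
[ 0.549 -0.112  0.4  ] [-44.5 -43.5  83.3 308.7   0.7  76.3] [ 0.16 -0.07 -0.03  0.   -1.61  0.08]
(np.float64(0.0), np.float64(0.15), np.float64(0.0), array([ 0.46, -0.14,  0.09]))
(np.float64(0.0), np.float64(0.04), np.float64(0.24), array([ 0.49, -0.15,  0.11]))
(np.float64(0.0), np.float64(0.2), np.float64(0.13), array([ 0.51, -0.16,  0.13]))
(np.float64(0.0), np.float64(0.44), np.float64(0.09), array([ 0.53, -0.15,  0.16]))
(np.float64(0.0), np.float64(0.73), np.float64(0.1), array([ 0.54, -0.14,  0.19]))
(np.float64(0.0), np.float64(1.05), np.float64(0.11), array([ 0.55, -0.11,  0.23]))
[ 0.5  -0.1   0.42] [-44.5 -43.5  83.3 300.9 -23.7  28.5] [ 0.2  -0.2  -0.11  0.   -1.66  0.04]
(np.float64(0.0), np.float64(0.15), np.float64(0.0), array([ 0.46, -0.14,  0.09]))
(np.float64(0.0), np.float64(0.02), np.float64(0.24), array([ 0.48, -0.15,  0.11]))
(np.float64(0.0), np.float64(0.16), np.float64(0.13), array([ 0.5 , -0.15,  0.14]))
(np.float64(0.0), np.float64(0.4), np.float64(0.09), array([ 0.5 , -0.15,  0.17]))
(np.float64(0.0), np.float64(0.67), np.float64(0.09), array([ 0.5 , -0.13,  0.2 ]))
(np.float64(0.0), np.float64(0.97), np.float64(0.1), array([ 0.5 , -0.1 ,  0.25]))
[ 0.45 -0.12  0.42] [-44.5 -43.5  83.3 271.2 -17.4 -16. ] [ 0.17 -0.32 -0.21  0.   -1.68  0.07]
(np.float64(0.0), np.float64(0.15), np.float64(0.0), array([ 0.46, -0.14,  0.09]))
(np.float64(0.0), np.float64(0.01), np.float64(0.23), array([ 0.47, -0.15,  0.11]))
(np.float64(0.0), np.float64(0.14), np.float64(0.13), array([ 0.48, -0.16,  0.14]))
(np.float64(0.0), np.float64(0.35), np.float64(0.09), array([ 0.47, -0.16,  0.17]))
(np.float64(0.0), np.float64(0.6), np.float64(0.09), array([ 0.46, -0.14,  0.2 ]))
(np.float64(0.0), np.float64(0.87), np.float64(0.09), array([ 0.45, -0.12,  0.25]))
```

Run:
```python
from kin import *
from scipy.spatial.transform import Slerp
T=pose(); p0=T[:3,3]; M0=T[:3,:3]; yaw=np.radians(-76.2)
x=np.array([np.cos(yaw),np.sin(yaw),0]); M2=np.c_[x,np.cross([0,0,-1],x),[0,0,-1]]
J=np.array(telemetry.get_state()['joint_positions'])
M1=tool(np.radians(80),np.radians(15),[0,0,0])[1]; p1=np.array([.38,-.16,.40]); p2=np.array([.50,-.10,.43])
for (pa,Ma,pb,Mb) in ((p0,M0,p1,M1),(p1,M1,p2,M2)):
    S=Slerp([0,1],R.from_matrix([Ma,Mb]))
    for t in np.linspace(0,1,13):
        M=S(t).as_matrix(); p=pa+(pb-pa)*t; Jn,e=ik(p,M,J); print(round(e,3),round(min((Jn-LO).min(),(HI-Jn).min()),2),round(np.abs(Jn-J).max(),2),p+.173*M[:,2]) if round(t*12)%3==0 else 0; J=Jn
    print(J)
print(goal(p1,M1),goal(p2,M2))
```

```text
0.0 0.15 0.0 [ 0.4612 -0.1352  0.0895]
0.0 0.19 0.08 [ 0.4542 -0.1379  0.1162]
0.0 0.33 0.07 [ 0.4425 -0.1418  0.1479]
0.0 0.5 0.08 [ 0.427  -0.1467  0.1855]
0.0 0.68 0.08 [ 0.409  -0.1522  0.2296]
[ 0.0833 -0.5539 -0.4035 -0.0308 -1.5494  1.7473]
0.0 0.68 0.0 [ 0.409  -0.1522  0.2296]
0.0 0.73 0.15 [ 0.4336 -0.1435  0.2361]
0.0 0.8 0.14 [ 0.4562 -0.1322  0.2428]
0.0 0.89 0.14 [ 0.4779 -0.1177  0.2497]
0.0 0.99 0.14 [ 0.5   -0.1    0.257]
[ 0.1982 -0.1961 -0.0923 -0.     -1.6746  0.0426]
[ -0.1 -46.3   0.1 211.2   2.9 -69.8] [-44.5 -43.5  83.3 309.2 -23.6  22.9]
```

```bash
python3 -m crank '[[0,-4,0,20,0,-7,0],[0,-10,0,46,0.5,-15,0],[0,-16,0,73,1,-24,0],[0,-22,0,100,1.5,-33,0],[0,-28,0,128,2,-42,0],[0,-34,0,155,2,-51,0],[0,-40,0,182,2.5,-60,0],[0,-46.3,0,211,3,-70,0],[0,-46.3,0,211,3,-70,0],[0,-46.3,0,211,3,-70,0]]'
python3 - <<'E'
from kin import *
yaw=np.radians(-76.2); x=np.array([np.cos(yaw),np.sin(yaw),0]); M2=np.c_[x,np.cross([0,0,-1],x),[0,0,-1]]
print(log(),goal([.549,-.112,.42],M2),pose()[:3,3])
E
```

```text
t: 14.43
tool_pos: [0.3826, -0.1591, 0.3987]
ee_rot: [-3.08, -0.414, -0.262]
contact_force: [0.1, -0.6, -0.7]
gripper_width: 0.0854
grip_force: 0.0
[ 0.0847 -0.5456 -0.4001 -0.0314 -1.5493  1.7511] [ -7.8  -7.5  91.3 174.1  -1.6   8.2] [ 0.3826 -0.1591  0.3987]
```

```bash
python3 -m crank '[[-0.5,-0.5,6,11,0,-6,0],[-1,-1,13,25,0,-5,0],[-1.7,-1.6,20,38,0,-4,0],[-2.3,-2.2,27,51,-0.3,-3,0],[-2.9,-2.8,34,65,-0.5,-1.5,0],[-3.5,-3.4,41,78,-0.7,0,0],[-4.1,-3.9,48,92,-0.8,1,0],[-4.7,-4.5,55,105,-1,2,0],[-5.3,-5.1,62,118,-1,3.5,0],[-5.9,-5.7,69,131,-1.2,4.5,0],[-6.5,-6.2,76,145,-1.3,6,0],[-7.1,-6.8,83,158,-1.5,7,0],[-7.7,-7.4,90,172,-1.6,8,0],[-7.8,-7.5,91.3,174,-1.6,8.2,0],[-7.8,-7.5,91.3,174,-1.6,8.2,0],[-7.8,-7.5,91.3,174,-1.6,8.2,0]]'
python3 - <<'E'
from kin import *
log(); print(pose()); p=shot('wrist'); w=cloud(p)
m=(w[...,2]>.104)&(w[...,2]<.118)&(np.hypot(w[...,0]-.55,w[...,1]+.11)<.05); q=w[m]; r=cv2.minAreaRect(q[:,:2].astype(np.float32)); print('bar',len(q),np.nanmean(q,0),r)
m=(abs(w[...,2]-.08)<.006)&(np.hypot(w[...,0]-.55,w[...,1]+.11)<.05); q=w[m]; print('head',len(q),cv2.minEnclosingCircle(q[:,:2].astype(np.float32)))
c=np.array(r[0]); a=r[2]+(0 if r[1][0]>r[1][1] else 90); a=(a+90)%180-90; print('bar angle',a)
yaw=np.radians(a if abs(a+76)<40 else a-180); x=np.array([np.cos(yaw),np.sin(yaw),0]); M2=np.c_[x,np.cross([0,0,-1],x),[0,0,-1]]
print(goal([*c,.101+.155],M2))
E
```

```text
t: 15.77
tool_pos: [0.5464, -0.1133, 0.4201]
ee_rot: [-2.471, 1.938, -0.003]
contact_force: [0.1, 0.2, 0.3]
gripper_width: 0.0856
grip_force: 0.0
[[ 0.2386 -0.9711  0.0023  0.5464]
 [-0.9711 -0.2386 -0.0004 -0.1133]
 [ 0.0009 -0.0021 -1.      0.4201]
 [ 0.      0.      0.      1.    ]]
bar 973 [ 0.5511 -0.1126  0.1095] ((0.5508522987365723, -0.11131127923727036), (0.014004694297909737, 0.05951310321688652), 15.053166389465332)
head 1077 ((0.5520098805427551, -0.11399845033884048), 0.02709115482866764)
bar angle -74.94683361053467
[ -0.2  -0.1  -1.3  -1.1  -4.6 164.7]
```

```bash
python3 -m crank '[[0,0,-1.2,-1,-4.5,40,0],[0,0,-1.2,-1,-4.5,80,0],[0,0,-1.2,-1,-4.5,115,0],[0,0,-1.2,-1,-4.5,142,0],[0,0,-1.2,-1,-4.5,157,0],[0,0,-1.2,-1,-4.5,164,0],[0,0,-1.2,-1,-4.5,164,0],[0,0,-1.2,-1,-4.5,164,0],[0,0,-1.2,-1,-4.5,164,255],[0,0,-1.2,-1,-4.5,164,255],[0,0,-1.2,-1,-4.5,164,255],[0,0,-1.2,-1,-4.5,164,255],[0,0,-1.2,-1,-4.5,164,255],[0,0,-1.2,-1,-4.5,164,255],[0,0,-1.2,-1,-4.5,164,255],[0,0,-1.2,-1,-4.5,164,255]]'; python3 -c "from h import *; log(); print(pose())"
```

```text
t: 17.15
tool_pos: [0.5511, -0.1114, 0.2577]
ee_rot: [-2.488, 1.915, -0.005]
contact_force: [-1.6, 0.2, 0.7]
gripper_width: 0.013
grip_force: 59.6
[[ 0.2561 -0.9667  0.0037  0.5511]
 [-0.9667 -0.2561 -0.0007 -0.1114]
 [ 0.0016 -0.0034 -1.      0.2577]
 [ 0.      0.      0.      1.    ]]
```

Run:
```python
from kin import *
yaw=np.radians(-10.3); x=np.array([np.cos(yaw),np.sin(yaw),0]); M2=np.c_[x,np.cross([0,0,-1],x),[0,0,-1]]
print(goal([.486,.229,.42],M2)); print(ik(np.array([.486,.229,.42]),M2,np.array(telemetry.get_state()['joint_positions'])))
```

```text
[  -0.1   -0.2  -64.9 -345.5  -24.8 -162.7]
(array([ 0.8148, -0.1247, -0.0474, -0.    , -1.6481,  0.5762]), np.float64(3.4778845091195934e-13))
```

```bash
python3 -m crank '[[0,0,0,0,0,-20,255],[0,0,0,0,0,-55,255],[0,0,-3,-5,0,-95,255],[0,0,-8,-25,-2,-130,255],[0,0,-14,-55,-4,-155,255],[0,0,-20,-90,-6,-162,255],[0,0,-26,-125,-9,-162,255],[0,0,-32,-160,-12,-162,255],[0,0,-38,-195,-14,-162,255],[0,0,-44,-230,-17,-162,255],[0,0,-50,-265,-19,-162,255],[0,0,-56,-300,-22,-162,255],[0,0,-61,-330,-24,-162,255],[0,0,-65,-345,-25,-162,255],[0,0,-65,-345,-25,-162,255],[0,0,-65,-345,-25,-162,255]]'
python3 - <<'E'
from kin import *
log(); print(pose()); p=shot('wrist'); w=cloud(p); np.savez('w5.npz',w=w,im=p['image'])
for l in ('slot','notch','mouth','unit'):
    for d in masks_of(p,l)[:2]: print(l,d['conf'],d['rect'])
c=np.array([.5747,.2133])
for i in range(3):
    q=w[(abs(w[...,2]-.11)<.004)&(np.hypot(w[...,0]-c[0],w[...,1]-c[1])<.056)]; cc,rad=cv2.minEnclosingCircle(q[:,:2].astype(np.float32)); c=np.array(cc)
print('collar',c,rad,len(q),q[:,2].mean())
# angular profile of ring 29..39mm: fraction at top height
d=w[...,:2]-c; r=np.hypot(d[...,0],d[...,1]); th=np.degrees(np.arctan2(d[...,1],d[...,0])); k=(r>.030)&(r<.038)
for t in range(-180,180,6):
    s=k&(th>=t)&(th<t+6); z=w[...,2][s]; print(t,len(z),round(float(np.mean(z<.1)),2) if len(z) else None,end=' | ')
u,v=map(int,proj(p,[*c,.11])); print(u,v); save(p,'w5',(max(0,min(u-110,420)),max(0,min(v-90,220)),220,180,3))
E
```

```text
t: 18.48
tool_pos: [0.4861, 0.2294, 0.4179]
ee_rot: [3.128, -0.277, 0.003]
contact_force: [-0.4, -0.1, -3.4]
gripper_width: 0.0128
grip_force: 59.1
[[ 0.9844 -0.1757  0.0021  0.4861]
 [-0.1757 -0.9844 -0.0016  0.2294]
 [ 0.0023  0.0012 -1.      0.4179]
 [ 0.      0.      0.      1.    ]]
slot 0.74 [160.5, 0.0, 307.3, 212.6]
notch 0.89 [158.6, 0.0, 307.4, 209.1]
mouth 0.97 [157.5, 0.0, 312.0, 210.2]
unit 0.56 [160.3, 2.1, 302.0, 208.2]
collar [0.5747 0.2136] 0.04782648757100105 6595 0.11001871548164573
-180 47 0.49 | -174 40 0.0 | -168 43 0.0 | -162 40 0.0 | -156 42 0.0 | -150 41 0.0 | -144 44 0.0 | -138 42 0.0 | -132 43 0.0 | -126 47 0.0 | -120 44 0.0 | -114 38 0.0 | -108 20 0.95 | -102 44 0.8 | -96 45 0.02 | -90 48 0.02 | -84 48 0.02 | -78 47 0.0 | -72 49 0.0 | -66 49 0.0 | -60 50 0.02 | -54 50 0.0 | -48 49 0.0 | -42 50 0.0 | -36 51 0.0 | -30 55 0.11 | -24 48 0.83 | -18 44 1.0 | -12 40 1.0 | -6 39 1.0 | 0 56 0.61 | 6 51 0.0 | 12 51 0.0 | 18 50 0.0 | 24 49 0.0 | 30 48 0.0 | 36 52 0.0 | 42 49 0.0 | 48 48 0.0 | 54 48 0.0 | 60 47 0.0 | 66 50 0.08 | 72 40 0.9 | 78 29 0.72 | 84 40 0.03 | 90 46 0.0 | 96 45 0.0 | 102 43 0.0 | 108 44 0.0 | 114 42 0.0 | 120 41 0.0 | 126 42 0.0 | 132 42 0.0 | 138 41 0.0 | 144 42 0.0 | 150 43 0.07 | 156 39 0.87 | 162 32 1.0 | 168 34 1.0 | 174 32 1.0 | 319 80
```

View pics/w5.png

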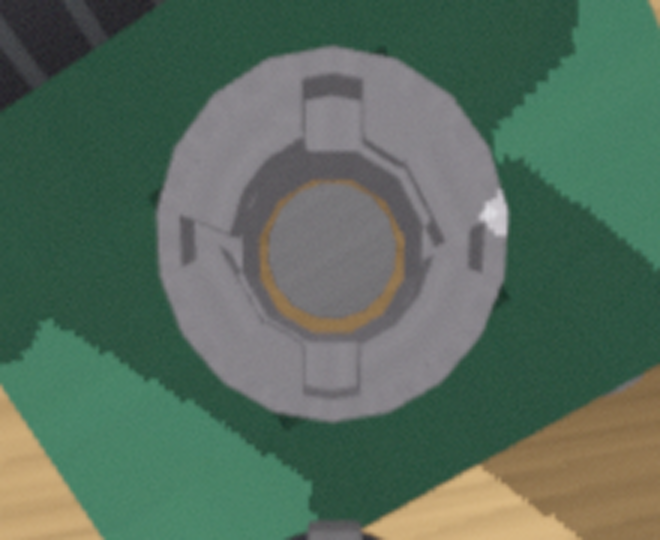

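Pixel reading of the crop: wide lug slots at (333,110) and (333,370), lined up with the tool's x axis; the narrow slits at (188,240) and (477,245) are index marks, not slots. Moving over the mouth and lowering to just above the slots.

```bash
python3 -m crank '[[0,0,0,20,0,0,255],[0,0,0,50,0,0,255],[0,0,0,75,0,0,255],[0,0,0.3,86,0,0,255],[0,0,0.3,89,0,0,255],[0,0,0.3,89,0,0,255],[0,0,0.3,89,0,15,255],[0,0,0.3,89,0,35,255],[0,0,0.3,89,0,48,255],[0,0,0.3,89,0,58,255],[0,0,0.3,89,0,68,255],[0,0,0.3,89,0,78,255],[0,0,0.3,89,0,88,255],[0,0,0.3,89,0,93,255],[0,0,0.3,89,0,93,255],[0,0,0.3,89,0,93,255]]'
python3 - <<'E'
from kin import *
log(); T=pose(); print(T, np.degrees(np.arctan2(T[1,0],T[0,0])),'foot z',T[2,3]-.2577)
p=shot('wrist'); save(p,'w6',(170,0,300,240,2.6))
p=shot('side'); save(p,'s6',(270,130,110,90,7))
E
```

```text
t: 20.07
tool_pos: [0.5744, 0.2128, 0.3265]
ee_rot: [3.128, -0.286, 0.006]
contact_force: [0.3, -0.9, -2.6]
gripper_width: 0.013
grip_force: 59.0
[[ 0.9834 -0.1816  0.0039  0.5744]
 [-0.1816 -0.9834 -0.0009  0.2128]
 [ 0.004   0.0001 -1.      0.3265]
 [ 0.      0.      0.      1.    ]] -10.465632353581542 foot z 0.06879612431512233
```

View pics/w6.png

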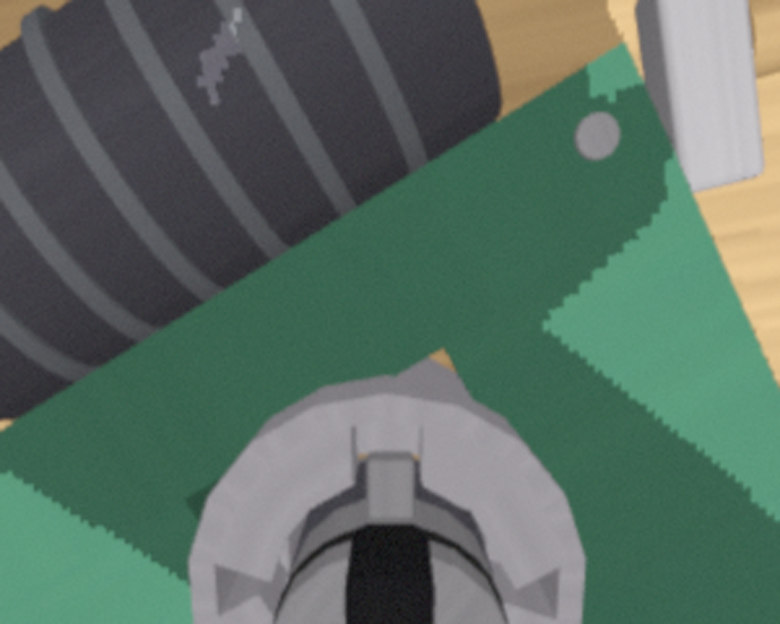

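The crop shows the lug (390,485) centred in the slot (350–420) and the foot already inside the bore. Pressing on down.

```bash
python3 -m crank '[[0,0,0,0,0,4,255],[0,0,0,0,0,8,255],[0,0,0,0,0,12,255],[0,0,0,0,0,16,255],[0,0,0,0,0,20,255],[0,0,0,0,0,20,255]]'
python3 -m crank '[[0,0,0,0,0,3,255],[0,0,0,0,0,6,255],[0,0,0,0,0,9,255],[0,0,0,0,0,11,255],[0,0,0,0,0,12.5,255],[0,0,0,0,0,12.5,255],[0,0,0,0,0,12.5,255]]'
python3 -c "
from h import *
log(); T=pose(); print(T, np.degrees(np.arctan2(T[1,0],T[0,0])),'foot z',T[2,3]-.2577)"
```

```text
t: 20.67
tool_pos: [0.5745, 0.2129, 0.3067]
ee_rot: [-3.128, 0.286, -0.008]
contact_force: [-0.2, 0.6, 3.6]
gripper_width: 0.0131
grip_force: 60.0
t: 21.25
tool_pos: [0.5746, 0.2128, 0.2963]
ee_rot: [-3.128, 0.286, -0.01]
contact_force: [-4.3, -1.4, 9.5]
gripper_width: 0.013
grip_force: 60.8
[[ 0.9834 -0.1813  0.0062  0.5746]
 [-0.1814 -0.9834 -0.0001  0.2128]
 [ 0.0061 -0.0011 -1.      0.2963]
 [ 0.      0.      0.      1.    ]] -10.448660539079535 foot z 0.03863625065638865
```

```bash
python3 -m crank '[[0,0,0,0,0,1.5,255],[0,0,0,0,0,3,255],[0,0,0,0,0,4,255],[0,0,0,0,0,4,255],[0,0,0,0,0,4,255]]'
python3 -m crank '[[0,0,3,0,0,0,255],[0,0,7,0,0,0,255],[0,0,12,0,0,0,255],[0,0,17,0,0,0,255],[0,0,17,0,0,0,255]]'
python3 -c "
from h import *
log(); s=telemetry.get_state(); print(s['ft_torque'],s['contact_force']); T=pose(); print(T[:3,3], np.degrees(np.arctan2(T[1,0],T[0,0])),'foot z',T[2,3]-.2577)"
```

```text
t: 21.67
tool_pos: [0.5745, 0.2128, 0.2928]
ee_rot: [-3.128, 0.286, -0.01]
contact_force: [-4.1, -0.7, 10.7]
gripper_width: 0.0129
grip_force: 61.0
t: 22.08
tool_pos: [0.5751, 0.2127, 0.2934]
ee_rot: [-3.048, 0.752, -0.013]
contact_force: [-1.2, -1.2, 11.1]
gripper_width: 0.0132
grip_force: 61.0
[-0.2525  0.6639 -0.0808] [-1.2118 -1.1527 11.1112]
[0.5751 0.2127 0.2934] -27.717408812748033 foot z 0.03574487884889471
```

```bash
python3 -m crank '[[0,0,5,0,0,0,255],[0,0,11,0,0,0,255],[0,0,17,0,0,0,255],[0,0,23,0,0,0,255],[0,0,29,0,0,0,255],[0,0,35,0,0,0,255],[0,0,40,0,0,0,255],[0,0,43,0,0,0,255],[0,0,45,0,0,0,255],[0,0,45,0,0,0,255]]'
python3 -c "
from h import *
log(); s=telemetry.get_state(); print(s['ft_torque'],s['contact_force']); T=pose(); print(T[:3,3], np.degrees(np.arctan2(T[1,0],T[0,0])),'foot z',T[2,3]-.2577)"
```

```text
t: 22.92
tool_pos: [0.5748, 0.2125, 0.2936]
ee_rot: [-2.53, 1.855, -0.01]
contact_force: [-4.1, -1.3, 11.5]
gripper_width: 0.013
grip_force: 61.3
[-0.7134  1.4956  0.2794] [-4.1314 -1.2742 11.4829]
[0.5748 0.2125 0.2936] -72.52239726812859 foot z 0.035874633499216546
```

```bash
python3 -m crank '[[0,0,-1.5,0,0,0,255],[0,0,-1.5,0,0,-2,255],[0,0,-1.5,0,0,-4,255],[0,0,-1.5,0,0,-6,255],[0,0,-1.5,0,0,-7.5,255],[0,0,-1.5,0,0,-8.5,255],[0,0,-1.5,0,0,-8.5,255],[0,0,-1.5,0,0,-8.5,255]]'
python3 -c "
from h import *
log(); s=telemetry.get_state(); print(s['ft_torque'],s['contact_force']); T=pose(); print(T[:3,3], np.degrees(np.arctan2(T[1,0],T[0,0])),'foot z',T[2,3]-.2577)"
```

```text
t: 23.58
tool_pos: [0.575, 0.2126, 0.301]
ee_rot: [-2.554, 1.821, -0.01]
contact_force: [0.3, -0.7, 7.3]
gripper_width: 0.0128
grip_force: 60.5
[-0.3913  0.1236  0.0135] [ 0.3026 -0.7086  7.2533]
[0.575  0.2126 0.301 ] -70.9664442162048 foot z 0.043287585308091625
```

```bash
python3 -m crank '[[0,0,0,0,0,-0.7,255],[0,0,0,0,0,-1.2,255],[0,0,0,0,0,-1.2,255]]'
python3 -m crank '[[0,0,0,0,0,0,0],[0,0,0,0,0,0,0],[0,0,0,0,0,0,0],[0,0,0,0,0,0,0],[0,0,0,0,0,0,0],[0,0,0,0,0,-15,0],[0,0,0,0,0,-45,0],[0,0,0,0,0,-85,0],[0,0,0,0,0,-115,0],[0,0,0,0,0,-120,0],[0,0,0,0,0,-120,0]]'
python3 - <<'E'
from kin import *
log(); p=shot('wrist'); save(p,'w7',(170,0,300,240,2.6)); w=cloud(p); c=np.array([.5747,.2136])
q=w[(w[...,2]>.13)&(w[...,2]<.2)&(np.hypot(*(np.moveaxis(w[...,:2]-c,-1,0)))<.05)]; r=cv2.minAreaRect(q[:,:2].astype(np.float32)); print('bar',len(q),np.nanmedian(q,0),r,'foot',np.nanmedian(q[:,2])-.11)
p=shot('side'); w=cloud(p); m=(abs(w[...,2]-.014)<.004)&(np.hypot(w[...,0]-.44,w[...,1]-.02)<.07); print('cover',m.sum(),np.nanmedian(w[m],0))
E
```

```text
t: 23.83
tool_pos: [0.575, 0.2127, 0.3016]
ee_rot: [-2.554, 1.821, -0.01]
contact_force: [1.3, 0.0, 6.5]
gripper_width: 0.0132
grip_force: 60.5
t: 24.75
tool_pos: [0.5741, 0.2128, 0.423]
ee_rot: [-2.552, 1.82, -0.009]
contact_force: [-1.1, -0.3, -0.2]
gripper_width: 0.0853
grip_force: 0.0
bar 1355 [0.578  0.2086 0.1537] ((0.5768392086029053, 0.21286170184612274), (0.013980397954583168, 0.05923837795853615), 19.357709884643555) foot 0.04373520053188289
cover 394 [0.4371 0.0109 0.0134]
```

View pics/w7.png

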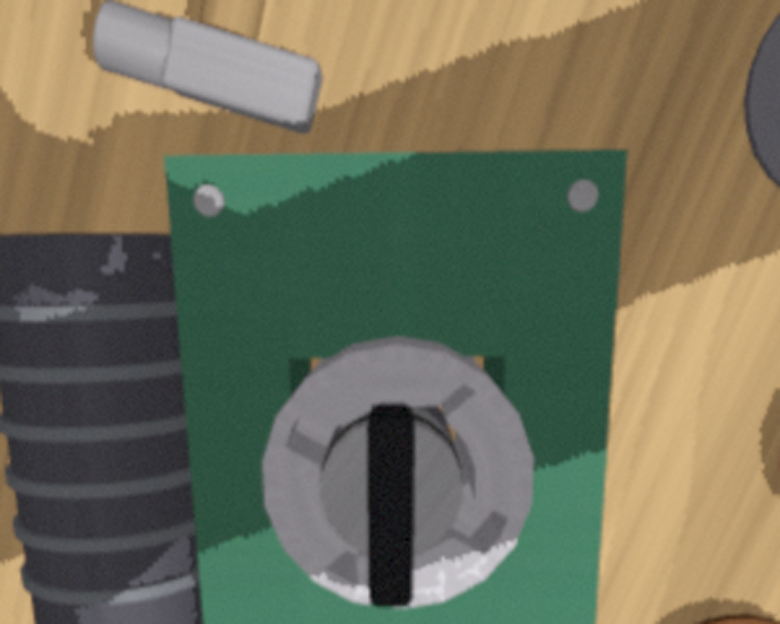

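The crossbar (390,505) lies along the unit's y, the foot is at about 43.7 mm, and the grey cover is on the bench. Handing in.

```bash
python3 -c "from cell import ctrl; print(ctrl.hand_in())"
```

```text
the job is handed in; nothing more can be done
None
```

The cartridge is locked in the mouth and the job is handed in at about 25 s: the foot measured about 43.7 mm above the bench and the crossbar lay within about 1° of the unit's y. The dust cover is on the bench, and I kept clear of the hammer, screwdriver and spray can but did not re-measure their positions.

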